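# Set the driver's torque sleeve and press its angle head home

## Task

The cordless driver stands nose up in its charging dock: first turn its torque sleeve so that the pointer clicks in at setting 4 (the line of four dots). Then pick up the angle head (the one with the snout sticking out sideways, not the straight one), turn it until its splines mesh with the driver's nose, slide it fully home and finish while still gripping it and pressing it down against the ejector spring, so that I can lock the latch. Leave the sleeve at 4, and leave the straight head and the other things on the desk where they are.

Things in the scene. Friction and masses are not known exactly. Their poses are not given: they have to be found in the camera images.
- driver_dock: Fixed grey charging dock, 130 x 118 x 40 mm, with a round black scale plate (102 mm across, top at z = 58 mm); the cordless driver stands upright in its middle. Origin: centre of the underside, on the driver's axis; z up, front to its own -x. On the axis above the plate: torque sleeve (z 60 to 88 mm), then the bare steel splined nose (z 88 to 112 mm).
- torque_sleeve (a joint): Sleeve angle, rad, growing counter-clockwise seen from above. Click settings 1 to 5 at 0, 0.5, 1.0, 1.5, 2.0; stops at -0.1 and 2.1. Its pointer, a white ridge, is at the dock's front (-x) at setting 3. Each setting has a radial line of as many white dots on the plate, 1 at the left, 5 at the right seen from the front. A detent takes about 0.1 N m and pulls it to the nearest setting.
- sleeve_grip (a point): On the driver's axis, 80 mm above the dock's underside, 8 mm below the sleeve's top. The sleeve is round, ribbed, 50 mm across, 28 mm tall, to be gripped round its outside from above; nose and pin stand 39 mm above this point, between the fingers.
- ejector_pin (a joint): Travel of the spring ejector pin (9 mm across) in the middle of the nose, m: 0 = standing 7 mm above the nose top, 0.007 = pressed flush with it. The spring pushes up with 5 N at 0 and 9 N when flush; the head's own weight does not press it in.
- nose_top (a point): On the driver's axis at the top of the splines, 112 mm above the dock's underside; axes as the dock's. Nose: core 18 mm across, six equal straight splines, 30 mm across over them, each 5 mm wide, centred on 0, 60, 120 ... degrees from +x, 24 mm long, tops narrowed a little.
- angle_head: Loose right-angle head, about 140 g, 63 mm tall, standing on its round socket (42 mm across), opening down. Origin: centre of the rim's underside, z up. Above the socket a grey gearbox, 42 mm in x, 30 mm in y, height 27 to 63 mm; a snout (22 mm across, height 47 mm) leads to +x, ending 47 mm from the axis; at -x a cap ends 25 mm from it. Home: the rim 90 mm above the dock's underside.
- head_grip (a point): On the angle head's axis, 50 mm above its rim, between the gearbox's flat sides at y = +-15 mm, where it is gripped from above with the fingers closing along the head's y.
- socket_roof (a point): On the angle head's axis at the socket's roof, 22 mm above the rim; meets nose_top when home. Socket: six inner teeth, 3.5 mm wide, in to radius 10.5 mm, at 30, 90, 150 ... degrees from the head's +x: it meshes at the dock's yaw plus any multiple of 60 degrees, with about 6 degrees play and 1.2 mm side clearance. Unmeshed, it rests on the splines about 20 mm too high.
- straight_head: Loose straight extension head, 41 mm across at the foot, 72 mm tall, round and standing upright, 120 g; not wanted. Origin: centre of its underside.
- mouse: Computer mouse, 104 x 60 x 36 mm; bystander. Origin: centre of the underside.
- phone: Phone lying flat, 149 x 73 x 8 mm; bystander. Origin: centre of the underside.
- tape_roll: Roll of tape, 96 mm across, 48 mm tall; bystander. Origin: centre of the underside.
- hole_punch: Two-hole punch, 62 x 114 x 45 mm; bystander. Origin: centre of the underside.
- desk_eraser: Eraser, 46 x 23 x 13 mm; bystander. Origin: centre of the underside.
- earbuds: Rounded earbud case, 46 x 58 x 22 mm; bystander. Origin: centre of the underside.

How it is judged:
On the way, in this order (a step that is already met when the one before it is completed fails the run):
1. the torque sleeve stands at setting 4, let go (value of joint torque_sleeve between 1.38 and 1.62 rad and contact force between the fingers and torque_sleeve below 0.2 N), for 0.2 s.
2. the angle head is lifted clear of the desk (height (world z) of angle_head above 0.04 m and contact force between the fingers and angle_head above 1 N), for 0.1 s.
3. the angle head is meshed, fully home and pressed down (z of socket_roof in the frame of nose_top below 0.002 m and horizontal distance between socket_roof and nose_top below 0.003 m and angle between angle_head's own z axis and vertical below 0.07 rad and value of joint ejector_pin above 0.005 m and contact force between the fingers and angle_head above 2 N), for 0.2 s.
At the end, for the whole second after the job is handed in: Angle head on the nose: socket roof within 2 mm of the nose top and 3 mm of the axis, upright within 0.07 rad, at rest, gripped (over 2 N) and pressed so that the ejector pin is in by over 5 of its 7 mm; sleeve within 0.12 rad of setting 4 (1.5 rad) (all of step 3 and value of joint torque_sleeve between 1.38 and 1.62 rad and linear speed of angle_head below 0.02 m/s); the arm keeps its last pose, push and grip.
It fails at once if the straight head was moved more than 3 cm (distance of straight_head from where it was at the start of the episode above 0.03 m).
It fails at once if another thing on the desk was moved more than 3 cm (distance of any of mouse, phone, tape_roll, hole_punch, desk_eraser, earbuds from where it was at the start of the episode above 0.03 m).
It also fails if it takes over 54 s, if anything falls off the work surface, if the arm or the gripper's body presses on something with over 40 N, if the wrist force passes 120 N, or if a joint passes its speed limit or range.

## Robot

A 6-joint arm with a two-finger parallel gripper is mounted at the origin on a cart in front of the work surface, level with it; the furniture and walls round the work are solid. World frame = base frame: x ahead of the robot, y to its left, z up, the work surface at z = 0. Lengths are in m, angles in rad, forces in N, time in s.
With the tool pointing down it reaches from about 0.25 to 0.775 m from the base axis. Payload 4 kg.
Tool frame: the origin (TCP) lies on the centre line of the jaws, within the pads' length; the fingertips stand 25 mm ahead of it and the grasp point (between the pads) lies 6 mm ahead of it; z points along the fingers, y is the line along which they close (so a half turn about z gives the same grasp; the last joint's range is limited). The gripper opens to 94 mm and grips with 3 to 60 N. Pads are 16 mm wide; open, the fingers measure 119 mm over their backs; the gripper's body (75 mm by 177 mm) begins 78 mm behind the grasp point.
Start: joints at [-1.295, 0.087, 1.371, -0, 1.684, -0.103], TCP at [0.203, -0.511, 0.231] pointing down, gripper open.
Joint ranges: [-3.1, 3.1], [-0.76, 2.03], [0.27, 2.55], [-1.08, 4.22], [0.17, 2.65], [-2.57, 2.57]. Speed limits (rad/s): [2.79, 2.79, 3.14, 3.14, 3.14, 3.14].

## Interface

Orientations are given as [roll, pitch, yaw] about the fixed x, y, z axes, in that order (R = Rz(yaw) Ry(pitch) Rx(roll)).
In Python, from bench import sensors, optics, ticket gives the robot as it stands.
- The arm moves only by the tool send_rows, never from a script. Its argument "rows" is a list of rows, each a list of 6 numbers: the shift along the world's x, y, z in mm, then the turn, a rotation vector about the world's x, y, z in rad. In form: [[x, y, z, wx, wy, wz], ...]. A call has 1 to 8 rows; each row shifts and turns the commanded pose from where the row before left it; what a row does not reach is not made up. A row lasts 1/12 s, in which the tool goes at most 41.7 mm and 7.16 degrees, less where a joint would pass 70% of its speed; a pose out of reach is approached as far as the arm can. A call is refused whole if a number of a shift passes 41.7 or a number of a turn 0.125, either way. A call with a gripper value outside its range is refused whole. "grip" is the finger opening in mm, from 0 to 94, set as the call begins (left out, the last holds). The fingers move at their own pace and stop on an object; the grip force is fixed at half the most. Time passes only in rows, so rows that do not move let the fingers close. It gives the time, the measured TCP pose, the force, the opening and the grip force at its end, in the units of the state.
- sensors.get_obs(): the state, without advancing time (a new reading comes with each control period).
- optics.snapshot(name): name is "scene" or "top" or "wrist"; returns the picture (420x560x3 uint8, red, green, blue); there is no depth.
- optics.camera_model(name): a dict with "vertical_fov" (degrees; the focal length in pixels is half the picture's height over the tangent of half this angle, whatever the lens; pixels are square), "cx", "cy" (the principal point, pixels), "R" (3x3) and "t" (3): a world point X has camera coordinates R X + t. Camera axes: x right, y down, z forward; pixel columns grow to the right and rows downward; lengths in m; the calibration is good to about 2 mm. A picture is of the moment at which its call begins: read the wrist's pose just before it. camera_model takes no time and is no camera call; for the wrist camera it gives the pose at the moment of the call.
- ticket.close_job(): hands the job in; it is judged then, once.
The state is a dict: "time": time; "joint_positions": joint angles; "qvel": joint speeds; "joint_torque": joint torques, N m; "tool_pos": TCP position; "ee_rot": TCP orientation; "wrist_force": force on the tool from outside, world axes, zero at the start; "wrist_torque": the same for the moment, N m; "width": finger opening in m; "finger_force": force on a finger pad.
Only numpy, scipy, OpenCV 4.12 (cv2) and the standard library are available. Lean on these libraries where they do the work, as an engineer would, in place of code of your own. Each camera call takes 0.05 s, during which the arm holds its last target. There are 200 camera calls.

## Working session

There is one attempt and no reset: what is moved stays moved. The work goes in short steps, Python scripts to look and compute and a tool call to move; the robot and the scene stay as the last step left them, time stands still between calls to the robot, and variables do not carry over. Pictures are saved under pics/ and viewed, at most 10 in all, crops included, and the job is handed in when it is done.

Besides the shell and the picture viewer there is one more tool, called after "Request:" in YAML: its name, and indented under it one key for each argument. send_rows: Moves the arm, as the interface text tells. Its arguments: {"type":"object","properties":{"rows":{"type":"array"},"grip":{"type":"number"}},"required":["rows"]}

```bash
mkdir -p pics; ls; python3 - <<'E'
from bench import sensors, optics
import cv2,json,numpy as np
o=sensors.get_obs(); print({k:np.round(v,3).tolist() for k,v in o.items()})
for n in ["scene","top"]:
    im=optics.snapshot(n); cv2.imwrite(f"pics/{n}0.png",im[:,:,::-1])
    c=optics.camera_model(n); print(n,{k:np.round(v,4).tolist() for k,v in c.items() if k!='name' and not isinstance(v,str)})
E
```

```text
pics
{'time': 0.0, 'joint_positions': [-1.295, 0.088, 1.372, -0.0, 1.684, -0.103], 'qvel': [0.001, -0.0, 0.0, -0.0, 0.001, -0.0], 'joint_torque': [-0.001, -34.018, -30.243, 0.072, 0.033, -0.0], 'tool_pos': [0.203, -0.511, 0.229], 'ee_rot': [-3.139, -0.0, 0.379], 'wrist_force': [-0.614, -0.575, 0.606], 'wrist_torque': [0.009, 0.017, 0.016], 'finger_force': 0.0, 'width': 0.094}
scene {'vertical_fov': 46.6926, 'cx': 276.7952, 'cy': 207.0682, 'R': [[-0.6515, -0.7585, 0.0146], [-0.5317, 0.4427, -0.722], [0.5412, -0.4782, -0.6917]], 't': [0.5832, 0.3045, 0.918]}
top {'vertical_fov': 50.523, 'cx': 289.7307, 'cy': 206.0335, 'R': [[-0.0295, -0.9996, -0.0006], [-0.9852, 0.0291, -0.1686], [0.1686, -0.0044, -0.9857]], 't': [0.2386, 0.6277, 1.2349]}
```

View pics/top0.png

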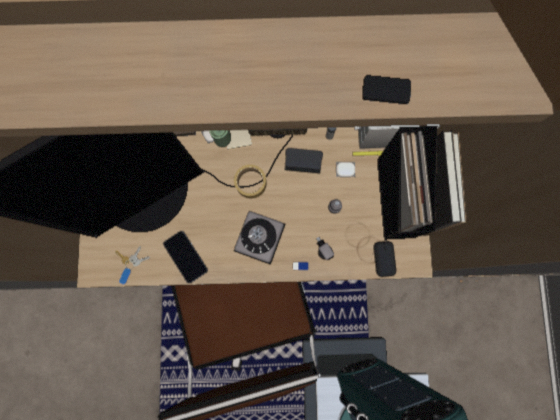

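View pics/scene0.png

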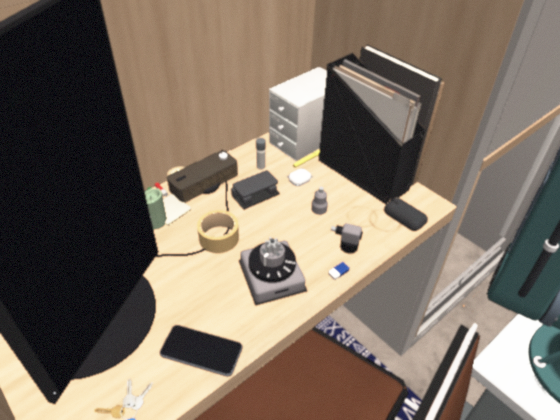

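Top view: dock near (258,236), angle head near (324,248), straight head (335,206). Zooming in on both views.

```bash
python3 - <<'E'
import cv2,numpy as np
t=cv2.imread("pics/top0.png")[200:275,225:345]; s=cv2.imread("pics/scene0.png")[215:305,230:370]
f=lambda a,k:cv2.resize(a,None,fx=k,fy=k,interpolation=cv2.INTER_CUBIC)
t=f(t,5); s=f(s,5)
cv2.imwrite("pics/tz.png",t); cv2.imwrite("pics/sz.png",s); print(t.shape,s.shape)
E
```

```text
(375, 600, 3) (450, 700, 3)
```

View pics/tz.png

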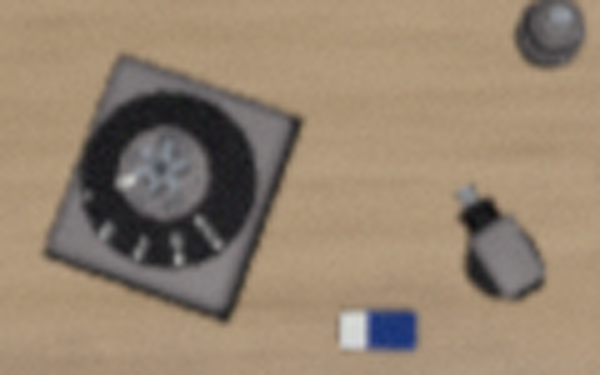

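View pics/sz.png

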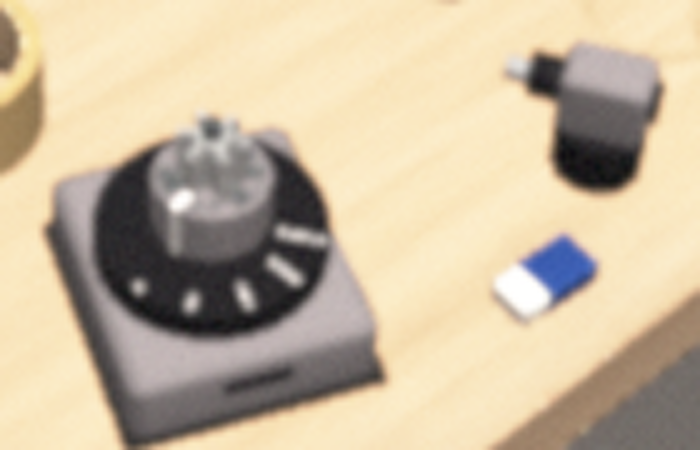

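Plate centre is at about (168,180) in the top crop, the dots run from 1 at (88,196) to 5 at (208,232), and the pointer (125,180) is near setting 1. The head's snout points to (465,190) from a gearbox centre of about (508,258).

```bash
cat > h.py <<'E'
import numpy as np,cv2
from bench import sensors,optics
def w(c,px,z,off=(0,0),k=1):
    """pixel (in crop at off, zoom k) on plane z -> world"""
    f=210/np.tan(np.radians(c["vertical_fov"])/2); R=np.array(c["R"]); t=np.array(c["t"])
    u,v=[(p+.5)/k-.5+o for p,o in zip(px,off)]
    d=R.T@[(u-c["cx"])/f,(v-c["cy"])/f,1]; C=-R.T@t
    return C+d*(z-C[2])/d[2]
def proj(c,X):
    f=210/np.tan(np.radians(c["vertical_fov"])/2); p=np.array(c["R"])@X+np.array(c["t"])
    return np.array([c["cx"]+f*p[0]/p[2],c["cy"]+f*p[1]/p[2]])
E
python3 - <<'E'
from h import *
T=optics.camera_model("top");S=optics.camera_model("scene")
np.set_printoptions(precision=4,suppress=True)
a=lambda p,z:w(T,p,z,(225,200),5); b=lambda p,z:w(S,p,z,(230,215),5)
pc=a((168,179.5),.058); print("plate T",pc,"S",b((212,223),.058))
for n,p,z in [("d1",(88,196),.058),("d3",(141,248),.058),("d5",(208,232),.058),("ptr",(125,180),.088),("cornerA",(122,55),.04),("B",(300,120),.04),("nosetip",(163,167),.119)]:
    q=a(p,z);print(n,q,np.degrees(np.arctan2(*(q-pc)[1::-1])))
print("nosetip S",b((211,125),.119))
for p in [(468,245),(500,217),(545,270),(508,296),(508,256)]: print("gb",a(p,.063))
print("snout tip",a((465,190),.047),"S",b((512,66),.047)); print("gbtop S",b((612,70),.063))
C=optics.camera_model("wrist"); R=np.array(C["R"]);print("wristcam",-R.T@C["t"],R[2],R[0],C["vertical_fov"])
E
```

```text
plate T [0.5511 0.3124 0.058 ] S [0.5478 0.3127 0.058 ]
d1 [0.5431 0.3581 0.058 ] 100.02644953788929
d3 [0.5126 0.3284 0.058 ] 157.45567126487677
d5 [0.5206 0.2902 0.058 ] -144.03964739015908
ptr [0.5484 0.3343 0.088 ] 97.15030957167205
cornerA [0.6268 0.3392 0.04  ] 19.519033640931166
B [0.5855 0.2363 0.04  ] -65.70961445914476
nosetip [0.5516 0.3108 0.119 ] -74.39008606789926
nosetip S [0.5485 0.3133 0.119 ]
gb [0.5085 0.1432 0.063 ]
gb [0.5238 0.1244 0.063 ]
gb [0.4931 0.1003 0.063 ]
gb [0.4792 0.1218 0.063 ]
gb [0.5016 0.1208 0.063 ]
snout tip [0.5412 0.1426 0.047 ] S [0.5381 0.1417 0.047 ]
gbtop S [0.4978 0.1212 0.063 ]
wristcam [ 0.2748 -0.4837  0.3832] [-0.2465 -0.0959 -0.9644] [ 0.3693 -0.9293 -0.002 ] 60.48768508831656
```

Request:
send_rows:
  rows:
    - [10, 36, 2, 0, 0, 0]
    - [10, 36, 2, 0, 0, 0]
    - [10, 36, 2, 0, 0, 0]
    - [10, 36, 2, 0, 0, 0]
    - [10, 36, 2, 0, 0, 0]
    - [10, 36, 2, 0, 0, 0]
    - [10, 36, 2, 0, 0, 0]
    - [10, 36, 2, 0, 0, 0]

```text
time: 0.77
tool_pos: [0.2832, -0.2211, 0.2461]
ee_rot: [-3.141, -0.0, 0.378]
wrist_force: [1.1, -1.0, 0.5]
width: 0.0939
finger_force: 0.0
```

Request:
send_rows:
  rows:
    - [10, 36, 2, 0, 0, 0]
    - [10, 36, 2, 0, 0, 0]
    - [4, 38, 0, 0, 0, 0]
    - [4, 38, 0, 0, 0, 0]
    - [4, 38, 0, 0, 0, 0]
    - [4, 38, 0, 0, 0, 0]
    - [4, 38, 0, 0, 0, 0]
    - [4, 38, 0, 0, 0, 0]

```text
time: 1.43
tool_pos: [0.3268, 0.0789, 0.2503]
ee_rot: [3.141, -0.001, 0.379]
wrist_force: [1.5, -0.3, -0.4]
width: 0.0935
finger_force: 0.0
```

Request:
send_rows:
  rows:
    - [20, 25, 6, 0, 0, 0.083]
    - [20, 25, 6, 0, 0, 0.083]
    - [20, 25, 6, 0, 0, 0.083]
    - [20, 25, 6, 0, 0, 0.083]
    - [20, 20, 6, 0, 0, 0.083]
    - [20, 10, 6, 0, 0, 0.083]
    - [20, 10, 6, 0, 0, 0.083]
    - [10, 10, 5, 0, 0, 0.083]

```text
time: 2.1
tool_pos: [0.4789, 0.2277, 0.2964]
ee_rot: [-3.141, 0.001, 1.047]
wrist_force: [0.1, -0.6, -0.6]
width: 0.094
finger_force: 0.0
```

```bash
python3 - <<'E'
from h import *
import pickle
o=sensors.get_obs();c=optics.camera_model("wrist");im=optics.snapshot("wrist")
pickle.dump((o,c,im),open("w1.pkl","wb")); print(o["tool_pos"],o["ee_rot"])
v=im[:,:,::-1].copy()
cv2.imwrite("pics/w1.png",cv2.resize(v,(800,600),interpolation=cv2.INTER_CUBIC))
for X in [(.55,.312,.058),(.5,.121,.063),(.55,.312,.119)]: print(proj(c,np.array(X))*800/560)
E
```

```text
[0.47888843 0.22768905 0.29642127] [-3.14091933e+00  1.46774086e-03  1.04697102e+00]
[426.74767444 105.62038314]
[488.72407766 355.61918571]
[431.69974828  96.7301779 ]
```

View pics/w1.png

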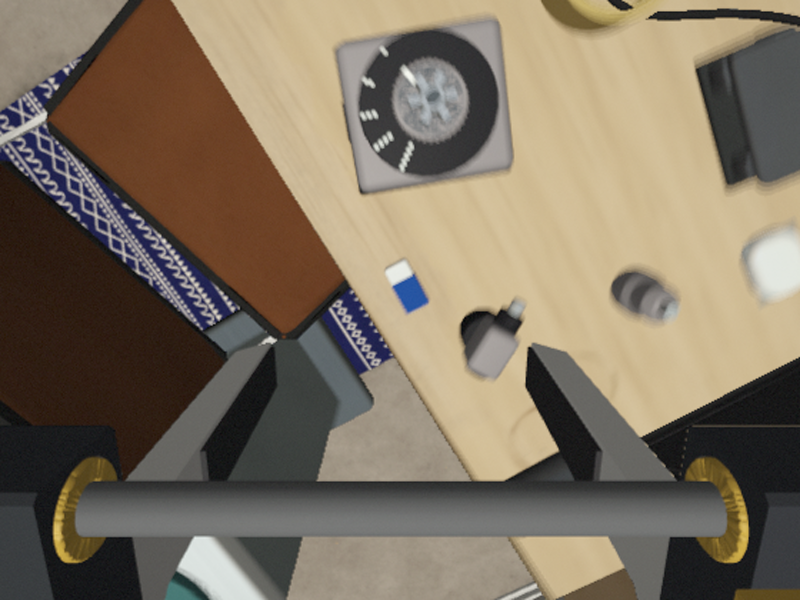

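Plate centre is near (428,102), pin (432,96), dots 1 at (384,50), 3 at (369,116), 5 at (406,157), pointer (409,75). The head's gearbox is near (490,347), with its snout at (518,305).

```bash
python3 - <<'E'
from h import *
import pickle
np.set_printoptions(precision=4,suppress=True)
o,c,im=pickle.load(open("w1.pkl","rb"))
k=800/560; a=lambda p,z:w(c,p,z,(0,0),k)
sub=im.astype(int).sum(2); m=np.zeros(sub.shape,np.uint8); m[15:130,245:352]=(sub[15:130,245:352]<170)
m=cv2.morphologyEx(m,cv2.MORPH_OPEN,np.ones((3,3),np.uint8))
cs,_=cv2.findContours(m,cv2.RETR_EXTERNAL,cv2.CHAIN_APPROX_NONE); big=max(cs,key=cv2.contourArea)
(e,ax,an)=cv2.fitEllipse(cv2.convexHull(big)); print("ellipse",np.array(e)*k,np.array(ax)*k)
pc=w(c,e,.058); print("plate",pc,"pin",a((432,96),.119))
for n,p,z in [("d1",(384,50),.058),("d3",(369,116),.058),("d5",(406,157),.058),("ptr",(409,75),.088)]:
    q=a(p,z);print(n,q,np.degrees(np.arctan2(*(q-pc)[1::-1])))
for l in [((513,160),(497,18)),((360,192),(336,46)),((336,46),(497,18)),((360,192),(513,160))]:
    A,B=a(l[0],.04),a(l[1],.04); print("edge",A,B,np.degrees(np.arctan2(*(B-A)[1::-1])),np.linalg.norm(A-B))
print("gb",a((490,347),.063),"snout",a((518,305),.047))
# monitor edge triangulation
T=optics.camera_model("top");S=optics.camera_model("scene")
def P(c):
    f=210/np.tan(np.radians(c["vertical_fov"])/2);return np.array([[f,0,c["cx"]],[0,f,c["cy"]],[0,0,1]])@np.c_[c["R"],c["t"]]
for p,q in [((203,173),(155,240)),((100,236),(60,385))]:
    X=cv2.triangulatePoints(P(T),P(S),np.array(p,float),np.array(q,float)); print("mon",(X[:3]/X[3]).ravel())
E
```

```text
ellipse [431.7884  99.3372] [128.3945 138.5729]
plate [0.5552 0.3139 0.058 ] pin [0.5503 0.3124 0.119 ]
d1 [0.542  0.3591 0.058 ] 106.29256081748684
d3 [0.5104 0.3269 0.058 ] 163.78067392581661
d5 [0.5193 0.2888 0.058 ] -145.01864209013294
ptr [0.5466 0.333  0.088 ] 114.14255267191866
edge [0.5897 0.2453 0.04  ] [0.6242 0.3396 0.04  ] 69.85893717461045 0.10037287574505048
edge [0.475  0.2836 0.04  ] [0.5142 0.3819 0.04  ] 68.27440206854557 0.10581331980050333
edge [0.5142 0.3819 0.04  ] [0.6242 0.3396 0.04  ] -21.053770775898155 0.11795275833100277
edge [0.475  0.2836 0.04  ] [0.5897 0.2453 0.04  ] -18.47234624854817 0.12091500383903685
gb [0.5042 0.1273 0.063 ] snout [0.5404 0.1416 0.047 ]
mon [0.7408 0.4731 0.0668]
mon [0.5637 0.7634 0.0612]
```

Request:
send_rows:
  rows:
    - [24, 28, -20, 0, 0, 0]
    - [24, 28, -20, 0, 0, 0]
    - [23, 29, -20, 0, 0, 0]
    - [0, 0, 0, 0, 0, 0]
    - [0, 0, 0, 0, 0, 0]

```text
time: 2.57
tool_pos: [0.5469, 0.3114, 0.2325]
ee_rot: [-3.136, 0.008, 1.043]
wrist_force: [-0.8, 0.3, -0.1]
width: 0.0937
finger_force: 0.0
```

```bash
python3 - <<'E'
from h import *
import pickle
o=sensors.get_obs();c=optics.camera_model("wrist");im=optics.snapshot("wrist")
pickle.dump((o,c,im),open("w2.pkl","wb")); print(o["tool_pos"],o["ee_rot"])
cv2.imwrite("pics/w2.png",cv2.resize(im[:,:,::-1],(800,600),interpolation=cv2.INTER_CUBIC))
for X in [(.55,.3125,.058),(.55,.3125,.112)]: print(proj(c,np.array(X))*800/560)
E
```

```text
[0.54690214 0.31144568 0.23253683] [-3.13615934  0.00821899  1.04305355]
[404.28995017 267.81782265]
[404.49332677 289.62838301]
```

View pics/w2.png

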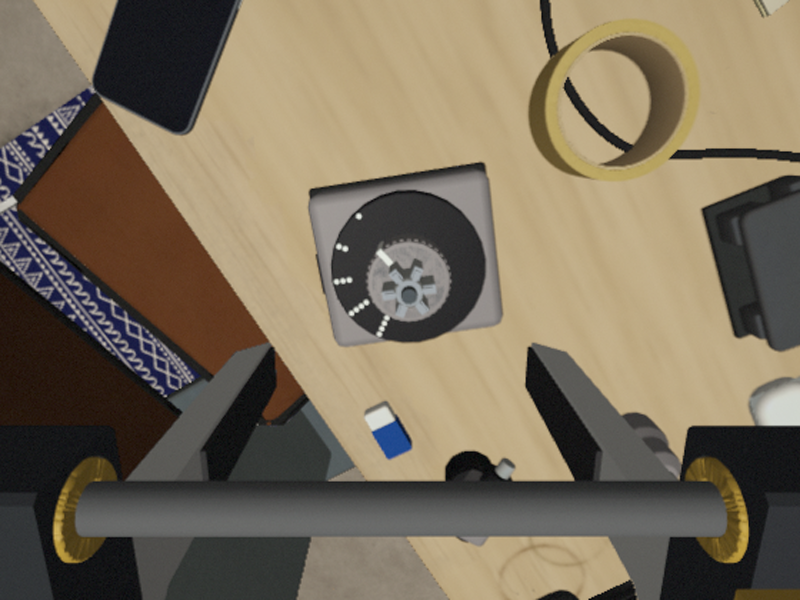

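Plate edges: left 331, right 486, top 190, bottom 343; pin top at (410,295); dots 1 (359,215), 3 (343,281), 5 (384,326); pointer (385,257).

```bash
python3 - <<'E'
from h import *
import pickle
np.set_printoptions(precision=4,suppress=True)
k=800/560
o,c,im=pickle.load(open("w1.pkl","rb")); print("w1 plate",w(c,(428.5,102),.058,k=k),"pin",w(c,(432,96),.119,k=k))
o,c,im=pickle.load(open("w2.pkl","rb")); a=lambda p,z:w(c,p,z,k=k)
pc=a((408.5,266.5),.058);print("w2 plate",pc,"pin",a((410,295),.119))
for n,p,z in [("d1",(359,215),.058),("d2",(342,246),.058),("d3",(343,281),.058),("d4",(359,308),.058),("d5",(384,326),.058),("ptr",(385,257),.088),("spl",(386,296),.112),("spr",(435,289),.112)]:
    q=a(p,z);print(n,q,np.degrees(np.arctan2(*(q-pc)[1::-1])))
for l in [((502,323),(485,178)),((338,345),(309,198)),((309,198),(485,178)),((338,345),(502,323))]:
    A,B=a(l[0],.04),a(l[1],.04); print("edge",np.degrees(np.arctan2(*(B-A)[1::-1])),np.linalg.norm(A-B))
n=np.subtract(a((435,289),.112),a((386,296),.112)); print("spline axis",np.degrees(np.arctan2(n[1],n[0])),np.linalg.norm(n))
o=sensors.get_obs();print(o["tool_pos"],o["ee_rot"],o["time"])
E
```

```text
w1 plate [0.5522 0.3137 0.058 ] pin [0.5503 0.3124 0.119 ]
w2 plate [0.5528 0.3121 0.058 ] pin [0.552  0.3102 0.119 ]
d1 [0.5424 0.3568 0.058 ] 103.0908001473937
d2 [0.5225 0.3454 0.058 ] 132.30239480453704
d3 [0.5107 0.3253 0.058 ] 162.57269665157042
d4 [0.5101 0.3042 0.058 ] -169.49629413707794
d5 [0.518  0.2849 0.058 ] -141.968619565826
ptr [0.5468 0.33   0.088 ] 108.43076252273517
spl [0.5393 0.3147 0.112 ] 169.18349878629064
spr [0.5647 0.3045 0.112 ] -32.38726850399341
edge 69.08082220583353 0.1016444893506724
edge 68.34788684317846 0.10539513527577368
edge -23.88561460917802 0.11680100685630622
edge -22.03712151236078 0.11801515211971943
spline axis -21.745056376799422 0.02732094639713495
[0.5471 0.311  0.2359] [-3.1394  0.0039  1.0425] 2.6167
```

Request:
send_rows:
  rows:
    - [2, 0, -25, 0, 0, 0]
    - [0, 0, -25, 0, 0, 0]
    - [0, 0, -25, 0, 0, 0]
    - [0, 0, -25, 0, 0, 0]
    - [0, 0, -20, 0, 0, 0]
    - [0, 0, 0, 0, 0, 0]
    - [0, 0, 0, 0, 0, 0]
    - [0, 0, 0, 0, 0, 0]

```text
time: 3.28
tool_pos: [0.5508, 0.3112, 0.1217]
ee_rot: [3.138, -0.004, 1.042]
wrist_force: [0.8, -0.3, -0.2]
width: 0.0942
finger_force: 0.0
```

Request:
send_rows:
  rows:
    - [0, 0, -15, 0, 0, 0]
    - [0, 0, -13, 0, 0, 0]
    - [0, 0, 0, 0, 0, 0]
    - [0, 0, 0, 0, 0, 0]
    - [0, 0, 0, 0, 0, 0]

```text
time: 3.7
tool_pos: [0.5502, 0.3115, 0.0909]
ee_rot: [3.141, -0.001, 1.043]
wrist_force: [0.1, -0.3, 0.2]
width: 0.094
finger_force: 0.0
```

```bash
python3 - <<'E'
from h import *
for i in range(3):
    o=sensors.get_obs();print(o["time"],np.round(o["tool_pos"],4),np.round(o["ee_rot"],4),np.round(o["wrist_force"],1))
E
```

```text
3.7 [0.5502 0.3115 0.0909] [ 3.1408e+00 -1.0000e-03  1.0428e+00] [ 0.1 -0.3  0.2]
3.7 [0.5502 0.3115 0.0909] [ 3.1408e+00 -1.0000e-03  1.0428e+00] [ 0.1 -0.3  0.2]
3.7 [0.5502 0.3115 0.0909] [ 3.1408e+00 -1.0000e-03  1.0428e+00] [ 0.1 -0.3  0.2]
```

Request:
send_rows:
  rows:
    - [0, 0, -2, 0, 0, 0]
    - [0, 0, 0, 0, 0, 0]
    - [0, 0, 0, 0, 0, 0]
    - [0, 0, 0, 0, 0, 0]
    - [0, 0, 0, 0, 0, 0]
    - [0, 0, 0, 0, 0, 0]
  grip: 30

```text
time: 4.2
tool_pos: [0.5499, 0.3114, 0.0881]
ee_rot: [3.141, -0.0, 1.043]
wrist_force: [0.4, -0.6, -0.5]
width: 0.0574
finger_force: 0.0
```

Request:
send_rows:
  rows:
    - [0, 0, 0, 0, 0, 0]
    - [0, 0, 0, 0, 0, 0]
    - [0, 0, 0, 0, 0, 0]
    - [0, 0, 0, 0, 0, 0]

```text
time: 4.53
tool_pos: [0.5506, 0.3108, 0.0881]
ee_rot: [3.14, -0.0, 1.042]
wrist_force: [2.7, -2.4, -0.4]
width: 0.0494
finger_force: 30.0
```

Request:
send_rows:
  rows:
    - [0, 0, 0, 0, 0, 0.095]
    - [0, 0, 0, 0, 0, 0.095]
    - [0, 0, 0, 0, 0, 0.095]
    - [0, 0, 0, 0, 0, 0.095]
    - [0, 0, 0, 0, 0, 0.095]
    - [0, 0, 0, 0, 0, 0.095]
    - [0, 0, 0, 0, 0, 0.095]
    - [0, 0, 0, 0, 0, 0.095]

```text
time: 5.2
tool_pos: [0.551, 0.3108, 0.0881]
ee_rot: [3.139, 0.001, 1.807]
wrist_force: [4.6, -1.2, -0.3]
width: 0.0495
finger_force: 30.0
```

Request:
send_rows:
  rows:
    - [0, 0, 0, 0, 0, 0.095]
    - [0, 0, 0, 0, 0, 0.095]
    - [0, 0, 0, 0, 0, 0.095]
    - [0, 0, 0, 0, 0, 0.095]
    - [0, 0, 0, 0, 0, 0.095]
    - [0, 0, 0, 0, 0, 0.095]
    - [0, 0, 0, 0, 0, 0.095]
    - [0, 0, 0, 0, 0, 0.095]

```text
time: 5.87
tool_pos: [0.5513, 0.311, 0.0881]
ee_rot: [3.14, 0.003, 2.567]
wrist_force: [5.3, -0.8, -1.3]
width: 0.0497
finger_force: 30.0
```

Request:
send_rows:
  rows:
    - [0, 0, 0, 0, 0, 0]
    - [0, 0, 0, 0, 0, 0]
    - [0, 0, 0, 0, 0, 0]
    - [0, 0, 0, 0, 0, 0]

```text
time: 6.2
tool_pos: [0.5513, 0.311, 0.0881]
ee_rot: [3.14, 0.003, 2.562]
wrist_force: [4.1, -1.6, -2.0]
width: 0.0495
finger_force: 30.0
```

Request:
send_rows:
  rows:
    - [0, 0, 0, 0, 0, 0]
    - [0, 0, 0, 0, 0, 0]
    - [0, 0, 0, 0, 0, 0]
    - [0, 0, 0, 0, 0, 0]
    - [0, 0, 0, 0, 0, 0]
    - [0, 0, 0, 0, 0, 0]
  grip: 94

```text
time: 6.7
tool_pos: [0.5496, 0.3115, 0.0879]
ee_rot: [-3.142, -0.0, 2.563]
wrist_force: [-0.3, -0.5, 0.1]
width: 0.0863
finger_force: 0.0
```

Request:
send_rows:
  rows:
    - [0, 0, 15, 0, 0, 0]
    - [0, 0, 25, 0, 0, 0]
    - [0, 0, 30, 0, 0, 0]
    - [0, 0, 30, 0, 0, 0]
    - [0, 0, 30, 0, 0, 0]
    - [0, 0, 20, 0, 0, 0]
    - [0, 0, 0, 0, 0, 0]
    - [0, 0, 0, 0, 0, 0]

```text
time: 7.37
tool_pos: [0.5503, 0.3116, 0.2392]
ee_rot: [3.139, 0.002, 2.563]
wrist_force: [0.4, 0.0, -0.7]
width: 0.0938
finger_force: 0.0
```

```bash
python3 - <<'E'
from h import *
import pickle
o=sensors.get_obs();c=optics.camera_model("wrist");im=optics.snapshot("wrist")
pickle.dump((o,c,im),open("w3.pkl","wb")); print(o["tool_pos"],o["ee_rot"])
p=proj(c,np.array((.5515,.3115,.088)));x,y=int(p[0])-80,max(0,int(p[1])-60);print(x,y)
cv2.imwrite("pics/w3.png",cv2.resize(im[y:y+120,x:x+160,::-1],None,fx=5,fy=5,interpolation=cv2.INTER_CUBIC))
E
```

```text
[0.55026073 0.3116039  0.23921942] [3.13891276e+00 1.55297902e-03 2.56292201e+00]
201 139
```

View pics/w3.png

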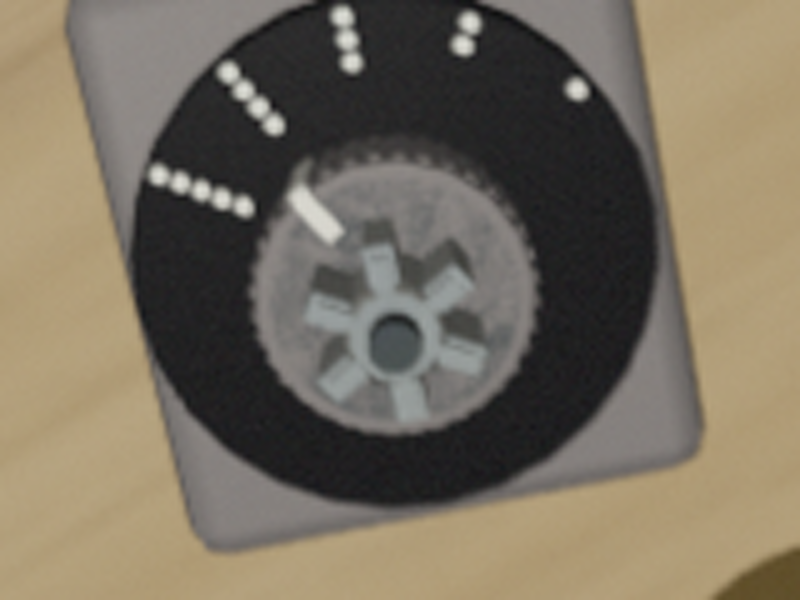

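The pointer now stands in line with the four dots. Pin top is at (397,340); opposite splines are (380,258)–(411,405), (450,280)–(340,378) and (325,308)–(466,358).

```bash
python3 - <<'E'
from h import *
import pickle
np.set_printoptions(precision=4,suppress=True)
o,c,im=pickle.load(open("w3.pkl","rb")); a=lambda p,z:w(c,p,z,(201,139),5)
pc=a((394,247),.058);print("plate",pc,"pin",a((397,340),.119))
for p,q in [((380,258),(411,405)),((450,280),(340,378)),((325,308),(466,358))]:
    A,B=a(p,.1115),a(q,.1115);d=B-A;print("spl",(A+B)/2,np.degrees(np.arctan2(d[1],d[0]))%60-60)
for n,p in [("d1",(577,90)),("d2",(466,34)),("d3",(346,39)),("d4",(251,100)),("d5",(202,190))]:
    q=a(p,.058);print(n,np.degrees(np.arctan2(*(q-pc)[1::-1])))
for l in [((628,0),(703,440)),((68,30),(190,530)),((230,550),(690,455))]:
    A,B=a(l[0],.04),a(l[1],.04); print("edge",np.degrees(np.arctan2(*(B-A)[1::-1])))
E
```

```text
plate [0.5478 0.3116 0.058 ] pin [0.5492 0.3112 0.119 ]
spl [0.5498 0.3106 0.1115] -21.71010098195289
spl [0.5492 0.3107 0.1115] -20.515084243719244
spl [0.5499 0.3105 0.1115] -23.41555605964986
d1 98.05468506237816
d2 128.49623106762604
d3 159.48688302889627
d4 -169.67096239569244
d5 -140.1216940092823
edge -21.49734202672593
edge -22.025098376382573
edge 69.17279534403261
```

Request:
send_rows:
  rows:
    - [-5.6, -21, 0, 0, 0, 0.118]
    - [-5.6, -21, 0, 0, 0, 0.118]
    - [-5.6, -21, 0, 0, 0, 0.118]
    - [-5.6, -21, 0, 0, 0, 0.118]
    - [-5.6, -21, 0, 0, 0, 0.118]
    - [-5.6, -21, 0, 0, 0, 0.118]
    - [-5.6, -21, 0, 0, 0, 0.118]
    - [-5.6, -21, 0, 0, 0, 0.118]

```text
time: 8.08
tool_pos: [0.5034, 0.1422, 0.2345]
ee_rot: [3.14, -0.006, -2.77]
wrist_force: [1.1, -0.1, 0.1]
width: 0.0941
finger_force: 0.0
```

Request:
send_rows:
  rows:
    - [-5.6, -21, 0, 0, 0, 0.118]
    - [0, 0, 0, 0, 0, 0]
    - [0, 0, 0, 0, 0, 0]
    - [0, 0, 0, 0, 0, 0]

```text
time: 8.42
tool_pos: [0.4989, 0.1227, 0.2361]
ee_rot: [3.14, -0.003, -2.66]
wrist_force: [0.0, 0.2, -0.6]
width: 0.094
finger_force: 0.0
```

```bash
python3 - <<'E'
from h import *
import pickle
o=sensors.get_obs();c=optics.camera_model("wrist");im=optics.snapshot("wrist")
pickle.dump((o,c,im),open("w4.pkl","wb")); print(o["tool_pos"],o["ee_rot"])
p=proj(c,np.array((.501,.122,.06)));x,y=int(p[0])-80,max(0,int(p[1])-60);print(x,y)
cv2.imwrite("pics/w4.png",cv2.resize(im[y:y+120,x:x+160,::-1],None,fx=5,fy=5,interpolation=cv2.INTER_CUBIC))
E
```

```text
[0.49890765 0.12269413 0.23611756] [ 3.13981827e+00 -2.57285810e-03 -2.66011945e+00]
199 134
```

View pics/w4.png

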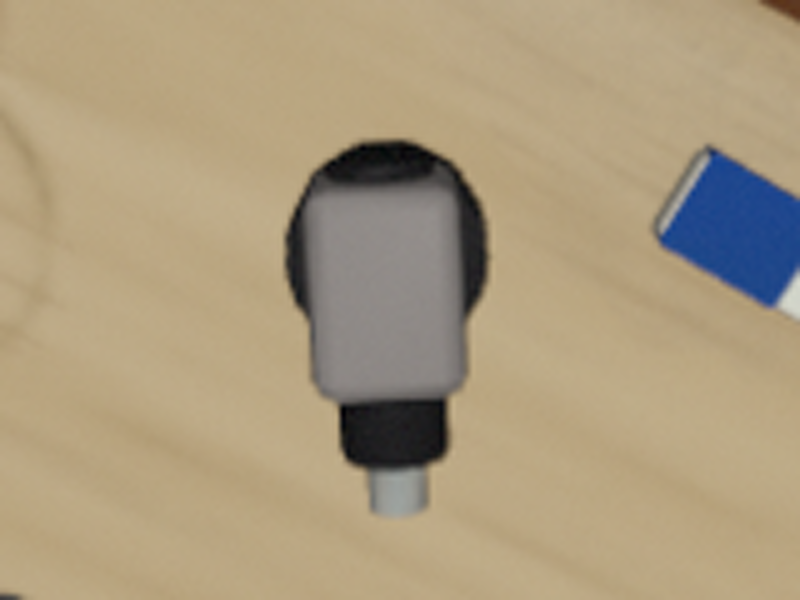

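Gearbox top-face corners are (306,183), (457,183), (467,400), (313,400), with the snout pointing down the image to (398,515). The eraser is clear.

```bash
python3 - <<'E'
from h import *
import pickle
np.set_printoptions(precision=4,suppress=True)
o,c,im=pickle.load(open("w4.pkl","rb")); a=lambda p,z:w(c,p,z,(199,134),5)
Q=[a(p,.063) for p in [(306,183),(457,183),(467,400),(313,400)]];C=sum(Q)/4;print("centre",C)
for i,j in [(0,3),(1,2),(0,1),(3,2)]:
    d=Q[j]-Q[i];print(np.degrees(np.arctan2(d[1],d[0])),np.linalg.norm(d))
s=a((398,513),.047);print("snout",s,np.degrees(np.arctan2(*(s-C)[1::-1])))
o=sensors.get_obs();print(o["tool_pos"],o["ee_rot"],np.degrees(o["ee_rot"][2])+180)
E
```

```text
centre [0.4996 0.1175 0.063 ]
28.53271203002694 0.0414400263017635
30.577313003835716 0.041498638455439475
117.5381275951881 0.027665171052484464
117.52537341077799 0.029146072924405207
snout [0.5423 0.1421 0.047 ] 30.03910744815248
[0.4991 0.123  0.2365] [ 3.1402 -0.002  -2.6591] 27.644593440690358
```

Request:
send_rows:
  rows:
    - [0.6, -4.5, -30, 0, 0, 0.024]
    - [0, 0, -30, 0, 0, 0]
    - [0, 0, -30, 0, 0, 0]
    - [0, 0, -30, 0, 0, 0]
    - [0, 0, -25, 0, 0, 0]
    - [0, 0, -20, 0, 0, 0]
    - [0, 0, -15, 0, 0, 0]
    - [0, 0, 0, 0, 0, 0]

```text
time: 9.13
tool_pos: [0.4969, 0.1185, 0.0533]
ee_rot: [3.138, -0.008, -2.634]
wrist_force: [-1.1, 0.3, -0.3]
width: 0.0936
finger_force: 0.0
```

Request:
send_rows:
  rows:
    - [0, 0, 0, 0, 0, 0]
    - [0, 0, 0, 0, 0, 0]
    - [0, 0, 0, 0, 0, 0]
    - [0, 0, 0, 0, 0, 0]
    - [0, 0, 0, 0, 0, 0]
    - [0, 0, 0, 0, 0, 0]
    - [0, 0, 0, 0, 0, 0]
    - [0, 0, 0, 0, 0, 0]
  grip: 10

```text
time: 9.8
tool_pos: [0.5002, 0.1178, 0.0582]
ee_rot: [-3.141, 0.0, -2.635]
wrist_force: [-0.5, 1.3, -0.2]
width: 0.0439
finger_force: 0.0
```

Request:
send_rows:
  rows:
    - [0, 0, 0, 0, 0, 0]
    - [0, 0, 0, 0, 0, 0]
    - [0, 0, 0, 0, 0, 0]
    - [0, 0, 0, 0, 0, 0]
    - [0, 0, 0, 0, 0, 0]
    - [0, 0, 0, 0, 0, 0]
    - [0, 0, 0, 0, 0, 0]

```text
time: 10.38
tool_pos: [0.5, 0.1179, 0.058]
ee_rot: [3.141, -0.0, -2.634]
wrist_force: [0.7, 0.5, 0.4]
width: 0.0297
finger_force: 29.8
```

Request:
send_rows:
  rows:
    - [0, 0, 10, 0, 0, 0]
    - [0, 0, 25, 0, 0, 0]
    - [0, 0, 30, 0, 0, 0]
    - [0, 0, 30, 0, 0, 0]
    - [0, 0, 30, 0, 0, 0]
    - [0, 0, 25, 0, 0, 0]
    - [0, 0, 0, 0, 0, 0]
    - [0, 0, 0, 0, 0, 0]

```text
time: 11.05
tool_pos: [0.5009, 0.1179, 0.2099]
ee_rot: [-3.14, 0.004, -2.634]
wrist_force: [0.2, 0.1, -2.4]
width: 0.0295
finger_force: 29.8
```

Request:
send_rows:
  rows:
    - [7, 25, 0, 0, 0, 0.02]
    - [7, 25, 0, 0, 0, 0.02]
    - [7, 25, 0, 0, 0, 0.02]
    - [7, 25, 0, 0, 0, 0.02]
    - [7, 25, 0, 0, 0, 0.02]
    - [7, 25, 0, 0, 0, 0.02]
    - [5, 25, 0, 0, 0, 0.02]
    - [4, 18, 0, 0, 0, 0.02]

```text
time: 11.72
tool_pos: [0.55, 0.3123, 0.2042]
ee_rot: [3.14, -0.005, -2.472]
wrist_force: [0.6, -0.6, -1.2]
width: 0.0297
finger_force: 29.8
```

Request:
send_rows:
  rows:
    - [0, 0, 0, 0, 0, 0]
    - [0, 0, 0, 0, 0, 0]
    - [0, 0, 0, 0, 0, 0]
    - [0, 0, 0, 0, 0, 0]
    - [0, 0, 0, 0, 0, 0]

```text
time: 12.13
tool_pos: [0.5509, 0.3097, 0.2077]
ee_rot: [3.142, -0.001, -2.476]
wrist_force: [0.4, -0.2, -0.5]
width: 0.0298
finger_force: 29.8
```

```bash
python3 - <<'E'
from h import *
import pickle
np.set_printoptions(precision=4,suppress=True)
o=sensors.get_obs();c=optics.camera_model("wrist");im=optics.snapshot("wrist")
pickle.dump((o,c,im),open("w5.pkl","wb")); print(o["time"],o["tool_pos"],o["ee_rot"],np.degrees(o["ee_rot"][2])+180,o["wrist_force"])
o=sensors.get_obs();print(o["tool_pos"],o["ee_rot"])
print(proj(c,np.array((.551,.311,o["tool_pos"][2]+.005)))*800/560)
cv2.imwrite("pics/w5.png",cv2.resize(im[:,:,::-1],(800,600),interpolation=cv2.INTER_CUBIC))
E
```

```text
12.1333 [0.5509 0.3097 0.2077] [ 3.1416 -0.0008 -2.4758] 38.1454962440755 [ 0.3693 -0.2338 -0.51  ]
[0.551  0.3098 0.208 ] [-3.1416 -0.0002 -2.4758]
[406.5236 409.4467]
```

View pics/w5.png

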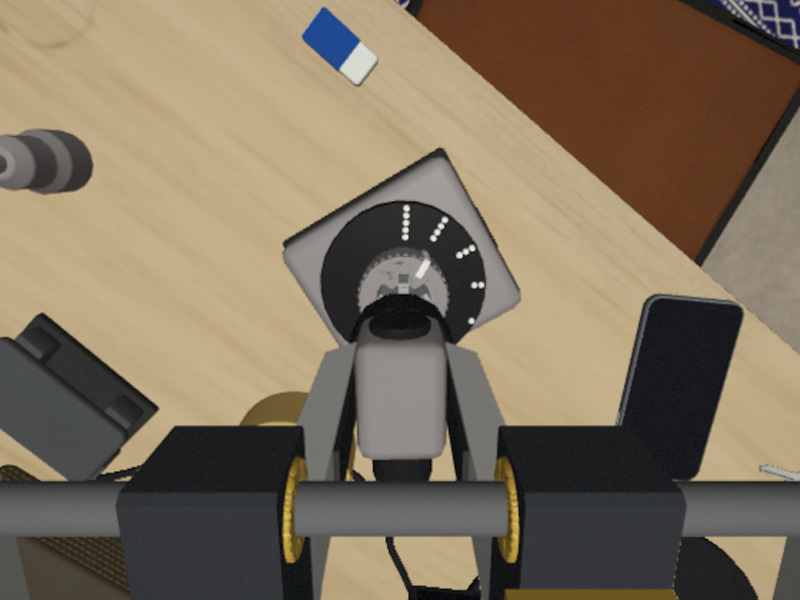

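The head hangs straight in the grip: face corners about (362,332), (440,332), (445,460), (357,460); the plate spans columns 321–486 with its top at 200. The pointer is still at the four dots.

```bash
python3 - <<'E'
from h import *
import pickle
np.set_printoptions(precision=4,suppress=True)
o,c,im=pickle.load(open("w5.pkl","rb")); k=800/560;a=lambda p,z:w(c,p,z,k=k)
Q=np.array([a(p,.213) for p in [(362,332),(440,332),(445,460),(357,460)]]);print(Q.mean(0))
for i,j in [(0,3),(1,2),(0,1)]:
    d=Q[j]-Q[i];print(np.degrees(np.arctan2(d[1],d[0])),np.linalg.norm(d))
for p in [(404,200),(321,283),(486,283)]: print(a(p,.058))
pl=[a((321,280),.058),a((486,280),.058)];print("plate mid",sum(pl)/2)
t=a((404,200),.058); u=np.array([np.cos(np.radians(38.4)),np.sin(np.radians(38.4)),0]); print("plate ctr",t+u*.051)
E
```

```text
[0.549  0.3071 0.213 ]
34.86579002252184 0.04451475732823329
41.38733949920788 0.04451538704373147
128.11444053691318 0.023818068583230413
[0.5095 0.2785 0.058 ]
[0.5798 0.2696 0.058 ]
[0.5179 0.3485 0.058 ]
plate mid [0.5474 0.3079 0.058 ]
plate ctr [0.5495 0.3102 0.058 ]
```

Request:
send_rows:
  rows:
    - [0, 1.7, -12, 0, 0, 0.005]
    - [0, 0, -12, 0, 0, 0]
    - [0, 0, -10, 0, 0, 0]
    - [0, 0, 0, 0, 0, 0]
    - [0, 0, 0, 0, 0, 0]
    - [0, 0, 0, 0, 0, 0]

```text
time: 12.68
tool_pos: [0.551, 0.3125, 0.1737]
ee_rot: [3.141, -0.0, -2.469]
wrist_force: [-0.5, 0.5, -1.9]
width: 0.03
finger_force: 29.8
```

Request:
send_rows:
  rows:
    - [0, 0, -2, 0, 0, 0]
    - [0, 0, -2, 0, 0, 0]
    - [0, 0, -2, 0, 0, 0]
    - [0, 0, -2, 0, 0, 0]
    - [0, 0, 0, 0, 0, 0]
    - [0, 0, 0, 0, 0, 0]

```text
time: 13.18
tool_pos: [0.5511, 0.3122, 0.1664]
ee_rot: [-3.141, 0.0, -2.47]
wrist_force: [-1.2, -1.4, 1.6]
width: 0.0298
finger_force: 29.8
```

Request:
send_rows:
  rows:
    - [0, 0, -2, 0, 0, 0]
    - [0, 0, -2, 0, 0, 0]
    - [0, 0, 0, 0, 0, 0]
    - [0, 0, 0, 0, 0, 0]

```text
time: 13.52
tool_pos: [0.5508, 0.3118, 0.1611]
ee_rot: [-3.141, -0.002, -2.47]
wrist_force: [0.0, -3.2, -0.5]
width: 0.03
finger_force: 29.8
```

Request:
send_rows:
  rows:
    - [0, -0.8, -2, 0, 0, 0]
    - [0, 0, -2, 0, 0, 0]
    - [0, 0, -2, 0, 0, 0]
    - [0, 0, -2, 0, 0, 0]
    - [0, 0, 0, 0, 0, 0]
    - [0, 0, 0, 0, 0, 0]

```text
time: 14.02
tool_pos: [0.551, 0.3116, 0.1543]
ee_rot: [-3.142, -0.0, -2.469]
wrist_force: [-1.6, -2.9, 3.7]
width: 0.0297
finger_force: 29.8
```

Request:
send_rows:
  rows:
    - [0, 0, -2, 0, 0, 0]
    - [0, 0, -2, 0, 0, 0]
    - [0, 0, -2, 0, 0, 0]
    - [0, 0, -1, 0, 0, 0]
    - [0, 0, 0, 0, 0, 0]
    - [0, 0, 0, 0, 0, 0]

```text
time: 14.52
tool_pos: [0.551, 0.3116, 0.1491]
ee_rot: [-3.141, 0.001, -2.469]
wrist_force: [-4.4, -4.6, 8.1]
width: 0.0298
finger_force: 29.8
```

Request:
send_rows:
  rows:
    - [-0.5, -0.6, -1.5, 0, 0, 0]
    - [0, 0, -1.5, 0, 0, 0]
    - [0, 0, -1, 0, 0, 0]
    - [0, 0, 0, 0, 0, 0]
    - [0, 0, 0, 0, 0, 0]
    - [0, 0, 0, 0, 0, 0]
    - [0, 0, 0, 0, 0, 0]

```text
time: 15.1
tool_pos: [0.5509, 0.3115, 0.1479]
ee_rot: [-3.141, 0.004, -2.469]
wrist_force: [-6.3, -4.7, 16.2]
width: 0.0299
finger_force: 29.8
```

Request:
send_rows:
  rows:
    - [-0.8, -0.6, -0.5, 0, 0, 0]
    - [0, 0, 0, 0, 0, 0]
    - [0, 0, 0, 0, 0, 0]
    - [0, 0, 0, 0, 0, 0]
    - [0, 0, 0, 0, 0, 0]
    - [0, 0, 0, 0, 0, 0]

```text
time: 15.6
tool_pos: [0.5509, 0.3115, 0.1479]
ee_rot: [-3.141, 0.007, -2.469]
wrist_force: [-5.2, -4.0, 15.3]
width: 0.0301
finger_force: 29.8
```

```bash
python3 - <<'E'
from h import *
np.set_printoptions(precision=4,suppress=True)
s=optics.snapshot("scene")[205:305,220:340,::-1];c=optics.camera_model("wrist");im=optics.snapshot("wrist")
p=proj(c,np.array((.551,.311,.08)));x,y=int(p[0])-60,max(0,int(p[1])-85);print(p)
f=cv2.resize(im[y:y+100,x:x+120,::-1],(400,333),interpolation=cv2.INTER_CUBIC);g=cv2.resize(s,(400,333),interpolation=cv2.INTER_CUBIC)
cv2.imwrite("pics/w6.png",np.hstack([g,f]))
o=sensors.get_obs();print(o["time"],o["tool_pos"],o["ee_rot"],o["wrist_force"],o["qvel"],o["finger_force"])
E
```

```text
[281.0843 230.45  ]
15.7 [0.5508 0.3115 0.1479] [-3.1407  0.0068 -2.4691] [-4.5609 -3.5115 15.4334] [ 0.0008  0.0005 -0.0015  0.0006  0.0001 -0.0001] 29.847909808158875
```

View pics/w6.png

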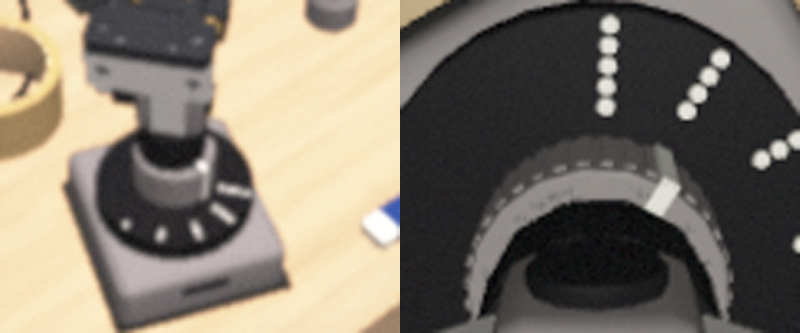

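The socket sits directly on the sleeve (black ring against the sleeve top) and the pointer (660,190) is in line with the four dots (700,85). The push is 15 N and the tool is stationary at home height, so I'm handing in.

```bash
python3 -c "
from bench import ticket
print(ticket.close_job())"
```

```text
the job is handed in; nothing more can be done
None
```

The sleeve is at setting 4, and the angle head is meshed and fully home on the nose, still gripped and pressed down with about 15 N; I've handed the job in but got no verdict back.

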